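# Third hand for a drawer pull: clamp the front, then hold the handle on it

### The job

The new drawer front stands loose in the fitting jig: press the jig's red sprung lever down until it goes over centre and stays down by itself. Then pick up the steel pull handle, put its two spigots into the two holes in the face of the front and push it fully home, both feet flat on the wood. Finish while still gripping it there with a steady push of about 12 newtons (8 to 18) so that I can screw it on from behind; do not let go, and leave the screwdriver, tape roll and cup where they are.

Things in the scene. Friction and masses are not known exactly. Their poses are not given: they have to be found in the camera images.
- jig: Fixed fitting jig: plywood base 15 mm thick, fence upright on it. Origin: underside, on the clamped front's mid-plane; +x = the way the handle is pressed, y along the front, z up. Base x -42..42, y +-145 mm; a tongue y +-50 runs to x = -177, roughly to the robot, with the clamp (below z = 75, y +-22). Fence face x = +8, behind the front; its end stops reach z = 120.
- clamp_lever (a joint): Red lever, rad: 0 = up (arm 50 degrees above level, leaning to the jig's -x), grows as pressed down, stop at 0.85 (arm almost level). Sprung back up, up to about 10 N at the press point, until past its dead point at 0.74; beyond it the lever holds itself on its stop. It drives a rubber-tipped plunger that shifts the front some 2 mm on to the fence.
- lever_press (a point): On top of the red grip (20 mm wide, 56 long, 14 thick), moving with the lever: 78 mm along the arm from the hinge (arm ends at 92), 7 mm above the arm's centre line. Press here from above with shut fingers, following its arc about the hinge: some 33 mm outwards (jig -x) and 57 mm down, to about 60 mm above the worktop.
- front: Light wooden drawer front, loose, upright in the jig, within 12 mm of its middle along y: 260 mm wide (y), 130 high, 16 thick (x), 0.4 kg; its underside stands on the jig's base, 15 mm above the worktop. Origin: centre of the underside; axes as the jig's: the face to fit, with two black-rimmed holes, looks to -x.
- hole_left (a point): Centre of the mouth of the hole at +y, in the plane of the front's face, 90 mm above the front's underside (105 mm above the worktop, 40 mm below the top edge), 64 mm from its middle. 10 mm across, lined with a flush black bush, right through. Axes as the front's.
- hole_right (a point): The same for the hole at -y. The holes are 128 mm apart.
- handle: Steel D-shaped pull handle, loose, lying on its side: bar 168 mm long (y), 10 thick (x), 18 high (z); two legs at y +-64 point to +x, feet 18 mm across, 40 mm from the bar's middle, each with a round-ended spigot 6 mm thick, 8 long. 0.13 kg. Origin: underside of the bar's middle. It goes on as it lies, z up, its +x along the front's +x. Grip the bar's middle from above, across x.
- foot_left (a point): Centre of the flat end face of the leg at the handle's +y, 9 mm above the handle's underside; when home it coincides with hole_left. Axes as the handle's.
- foot_right (a point): The same for the leg at -y, belongs on hole_right.
- screwdriver: Bystander: screwdriver about 190 mm long lying on the worktop.
- tape: Bystander: roll of brown tape, 96 mm across, 48 mm high.
- cup: Bystander: small white cup, 60 mm across, 49 mm high.
- lever_hinge (a point): Centre of the lever's hinge pin, fixed in the jig: 85 mm to the -x side of the jig's origin, 52 mm above the worktop; the hinge axis is the jig's y. Axes as the jig's.

How it is judged (in metres and radians):
On the way, in this order (a step that is already met when the one before it is completed fails the run):
1. the red lever is down past its dead point and stays there with nothing touching it (value of joint clamp_lever above 0.78 rad and contact force between each of the arm, the fingers and jig below 0.2 N), for 0.2 s.
2. the handle is gripped and off the worktop (height (world z) of handle above 0.03 m and contact force between the fingers and handle above 2 N), for 0.2 s.
At the end, for the whole second after the job is handed in: The lever is latched (over 0.78 rad), the front clamped upright against the fence; each foot of the handle is within 4.5 mm of the mouth of its hole and square (0.06 rad); the fingers still grip the handle and press it on the front with 8 to 18 N all through the last second (value of joint clamp_lever above 0.78 rad and distance between foot_left and hole_left below 0.0045 m and distance between foot_right and hole_right below 0.0045 m and angle between the x axis of handle and the x axis of front, either way round below 0.06 rad and contact force between handle and front between 8 and 18 N and contact force between the fingers and handle above 2 N and x of front in the frame of jig above -0.0015 m and angle between front's own z axis and vertical below 0.03 rad); the arm keeps its last pose, push and grip.
It fails at once if a bystander (screwdriver, tape roll or cup) is shifted by more than 3 cm (distance of any of screwdriver, tape, cup from where it was at the start of the episode above 0.03 m).
It also fails if it takes over 67 s, if anything falls off the work surface, if the arm or the gripper's body presses on something with over 40 N, if the wrist force passes 120 N, or if a joint passes its speed limit or range.

### The arm

A 6-joint arm with a two-finger parallel gripper is mounted at the origin on a cart in front of the work surface, level with it; the furniture and walls round the work are solid. World frame = base frame: x ahead of the robot, y to its left, z up, the work surface at z = 0. Lengths are in m, angles in degrees, forces in N, time in s.
With the tool pointing down it reaches from about 0.275 to 0.75 m from the base axis. Payload 10.2 kg.
Tool frame: the origin (TCP) lies between the finger pads; the fingertips stand ctrl.finger_overhang ahead of it and the grasp point (between the pads) lies 11 mm behind it (ctrl.finger_overhang is the distance from the TCP to the fingertips, in m); z points along the fingers, y is the line along which they close (so a half turn about z gives the same grasp; the last joint's range is limited). The gripper opens to 85 mm and grips with 20 to 120 N. Pads are 22 mm wide; open, the fingers measure 114 mm over their backs; the gripper's body (76 mm by 85 mm) begins 54 mm behind the grasp point. The pads swing forward as they close: fully open they stand 13 mm farther back than shut.
Start: joints at [-77.028, 17.928, 85.812, -0, 76.261, -12.8], TCP at [0.228, -0.473, 0.239] pointing down, gripper open.
Joint ranges: [-168.41, 168.41], [-55.51, 124.54], [10.69, 146.95], [-70.63, 250.63], [1, 178], [-165.06, 165.06]. Speed limits (degrees/s): [136.94, 136.94, 172.46, 180, 180, 180].

### API

Orientations are given as a 3x3 rotation matrix whose columns are the frame's x, y, z axes.
In Python, from workcell import ctrl, camrig, probe_bus gives the robot as it stands (ctrl), with the cameras (camrig) and the readings (probe_bus).
- The arm moves only by the shell command python3 jog.py 'ROWS' [FORCE]. ROWS is a JSON object whose key "plan" holds a list of rows, 1 to 5 of them, each of 5 numbers: the opening from 0.0 (shut) to 1.0 (fully open), then dx, dy, dz in m, then a turn about the tool's z in degrees; each row shifts and turns the commanded pose from where the row before left it, along the tool's axes as they then stand; what a row does not reach is not made up. A row lasts 1/12 s, in which the tool goes at most 0.0417 m and 7.16 degrees, less where a joint would pass 70% of its speed; a pose out of reach is approached as far as the arm can. The fingers move at their own pace and stop on an object; FORCE is the grip in N (left out, the last holds). Time passes only in rows, so rows that do not move let the fingers close. It prints the time, the measured TCP pose, the force, the opening and the grip force at its end. Input that does not fit is refused with a message, and nothing moves.
- probe_bus.get_state(): the state, without advancing time (a new reading comes with each control period).
- camrig.camera(name): name is "scene" or "top"; returns the picture (480x640x3 uint8, blue, green, red); there is no depth.
- camrig.camera_model(name): a dict with "K" (3x3 intrinsics, pixels), "world_from_camera" (4x4, takes a point from camera to world coordinates). Camera axes: x right, y down, z forward; pixel columns grow to the right and rows downward; lengths in m; the calibration is good to about 2 mm. A picture is of the moment at which its call begins. camera_model takes no time and is no camera call.
- ctrl.finish_job(): hands the job in; it is judged then, once.
The state is a dict: "time_s": time; "joint_pos": joint angles; "qd": joint speeds; "joint_efforts": joint torques, N m; "ee_pos": TCP position; "ee_rot": TCP orientation; "wrist_force": force on the tool from outside, world axes, zero at the start; "moment": the same for the moment, N m; "opening": opening from 0.0 (shut) to 1.0 (fully open); "gripper_force": force on a finger pad.
Only numpy, scipy, OpenCV 4.12 (cv2) and the standard library are available. Lean on these libraries where they do the work, as an engineer would, in place of code of your own. Each camera call takes 0.05 s, during which the arm holds its last target. There are 200 camera calls.

## Working session

There is one attempt and no reset: what is moved stays moved. The work goes in short steps, Python scripts to look and compute and a shell command to move; the robot and the scene stay as the last step left them, time stands still between calls to the robot, and variables do not carry over. Pictures are saved under pics/ and viewed, at most 10 in all, crops included, and the job is handed in when it is done.

```bash
ls; mkdir -p pics; python3 - <<'E'
from workcell import ctrl, camrig, probe_bus
import cv2,numpy as np
s=probe_bus.get_state();print(s['time_s'],s['ee_pos'],np.round(s['ee_rot'],3),s['opening'],ctrl.finger_overhang)
for n in("scene","top"):
    cv2.imwrite(f'pics/{n}0.png',camrig.camera(n));m=camrig.camera_model(n);print(n,np.round(m['K'],1).tolist(),np.round(m['world_from_camera'],3).tolist())
E
```

```text
jog.py
pics
workcell.py
0.0 [ 0.22819691 -0.4725383   0.23872169] [[ 0.901  0.435 -0.   ]
 [ 0.435 -0.901  0.001]
 [ 0.    -0.001 -1.   ]] 0.9981693014483105 0.008
scene [[573.4, 0.0, 322.5], [0.0, 573.4, 245.6], [0.0, 0.0, 1.0]] [[-0.607, -0.468, 0.642, -0.351], [-0.795, 0.367, -0.484, 0.654], [-0.009, -0.804, -0.594, 0.915], [0.0, 0.0, 0.0, 1.0]]
top [[610.1, 0.0, 323.6], [0.0, 610.1, 243.6], [0.0, 0.0, 1.0]] [[0.365, -0.836, 0.411, -0.088], [-0.931, -0.323, 0.169, -0.279], [-0.008, -0.444, -0.896, 1.454], [0.0, 0.0, 0.0, 1.0]]
```

View pics/scene0.png

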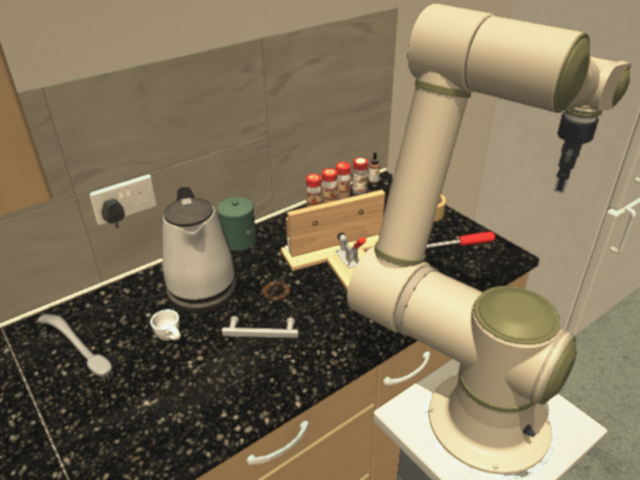

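View pics/top0.png

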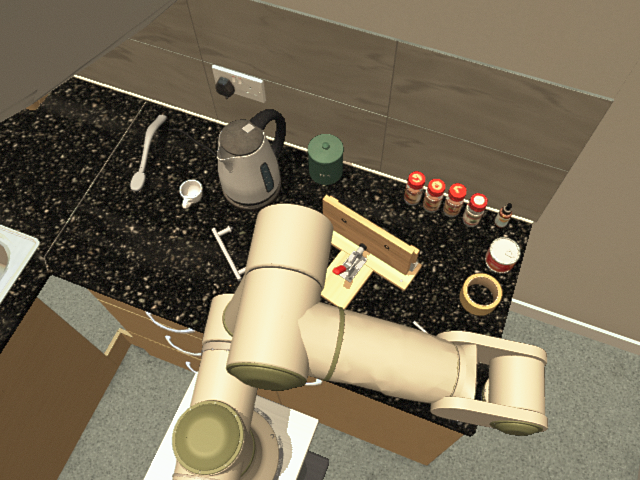

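Both views show the jig (scene around (340,235), top around (370,250)) and the handle (scene (260,330), top (228,250)). In the top view the handle is partly hidden by the arm. I'll zoom in.

```bash
python3 - <<'E'
import cv2,numpy as np
a=cv2.imread('pics/scene0.png')[180:345,210:400];b=cv2.imread('pics/top0.png')[185:310,200:430]
def g(c,x0,y0,k):
    o=cv2.resize(c,None,fx=k,fy=k,interpolation=cv2.INTER_CUBIC)
    for x in range(0,c.shape[1],10):
        cv2.line(o,(x*k,0),(x*k,6 if x%50 else 14),(0,255,255),1)
        if x%20==0: cv2.putText(o,str(x+x0),(x*k,22),0,.35,(0,255,255))
    for y in range(0,c.shape[0],10):
        cv2.line(o,(0,y*k),(6,y*k),(0,255,255),1)
        if y%20==0: cv2.putText(o,str(y+y0),(8,y*k+4),0,.35,(0,255,255))
    return o
cv2.imwrite('pics/c1.png',g(a,210,180,4)[:600,:800] if 0 else cv2.resize(g(a,210,180,4),(691,600)))
cv2.imwrite('pics/c2.png',g(b,200,185,3))
E
```

```text
(no output)
```

View pics/c1.png

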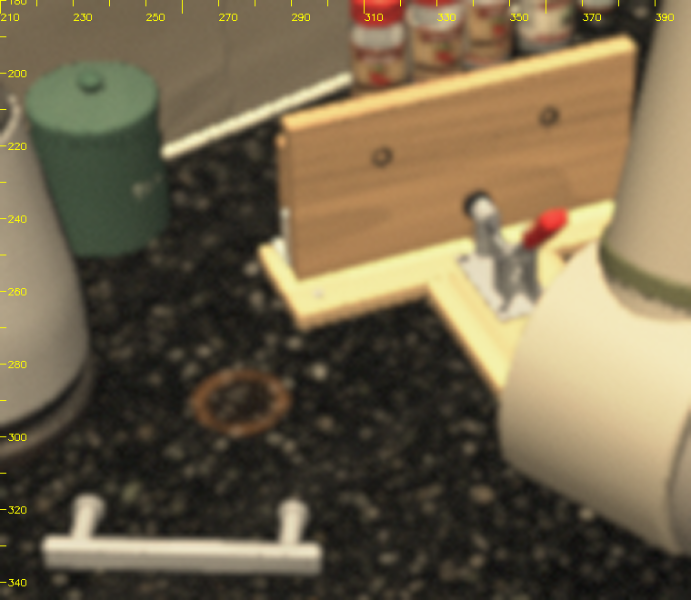

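View pics/c2.png

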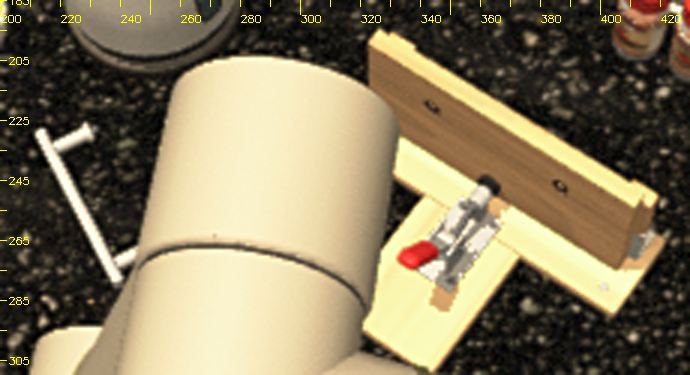

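The holes are at scene ≈(314.8,222.9) and (360.7,212.2), and at top ≈(344,220.3) and (386.7,247). The red grip is at scene (360,243) and top (339,270). The bar runs scene (222,331)–(298,333) and top (214,229)–(239,278). Next I'll refine these points and triangulate.

```bash
cat > vis.py <<'E'
import cv2,numpy as np
from workcell import ctrl, camrig, probe_bus
M={n:camrig.camera_model(n) for n in("scene","top")}
def ray(n,p):
    m=M[n];T=np.array(m['world_from_camera']);d=T[:3,:3]@np.linalg.inv(m['K'])@[p[0],p[1],1]
    return T[:3,3],d/np.linalg.norm(d)
def plane(n,p,z):
    o,d=ray(n,p);return o+d*(z-o[2])/d[2]
def tri(ps,pt):
    (o1,d1),(o2,d2)=ray("scene",ps),ray("top",pt)
    s=np.linalg.lstsq(np.c_[d1,-d2],o2-o1,rcond=None)[0]
    a,b=o1+s[0]*d1,o2+s[1]*d2
    return (a+b)/2,np.linalg.norm(a-b)
def proj(n,P):
    m=M[n];T=np.linalg.inv(m['world_from_camera']);q=np.array(m['K'])@(T[:3,:3]@P+T[:3,3]);return q[:2]/q[2]
def dark(im,p,r=5):
    x,y=int(round(p[0])),int(round(p[1]));g=cv2.cvtColor(im,cv2.COLOR_BGR2GRAY)[y-r:y+r+1,x-r:x+r+1].astype(float)
    w=np.clip(np.median(g)-15-g,0,None);Y,X=np.mgrid[-r:r+1,-r:r+1];return x+(w*X).sum()/w.sum(),y+(w*Y).sum()/w.sum()
def red(im,box):
    x0,y0,x1,y1=box;c=cv2.cvtColor(im[y0:y1,x0:x1],cv2.COLOR_BGR2HSV)
    m=((c[...,0]<8)|(c[...,0]>172))&(c[...,1]>150)&(c[...,2]>90);Y,X=np.nonzero(m);return X.mean()+x0,Y.mean()+y0,m.sum()
E
python3 - <<'E'
from vis import *
s,t=cv2.imread('pics/scene0.png'),cv2.imread('pics/top0.png')
H=[]
for a,b in(((314.8,222.9),(344,220.3)),((360.7,212.2),(386.7,247))):
    a,b=dark(s,a),dark(t,b);P,e=tri(a,b);print('hole',np.round(a,1),np.round(b,1),P.round(4),round(e,4));H.append(P)
d=H[0]-H[1];print('dist',np.linalg.norm(d));y=d*[1,1,0];y/=np.linalg.norm(y);x=np.array([y[1],-y[0],0]);print('x axis',x,np.degrees(np.arctan2(x[1],x[0])))
r1,r2=red(s,(340,230,372,255)),red(t,(328,258,352,282));print(r1,r2,tri(r1[:2],r2[:2]))
c=(H[0]+H[1])/2;print('jig-x of red',(tri(r1[:2],r2[:2])[0]-c)@x,(tri(r1[:2],r2[:2])[0]-c)@y)
# handle: metal mask, min area rect
for n,im,box in(('scene',s,(215,310,305,345)),('top',t,(208,222,246,282))):
    x0,y0,x1,y1=box;c=im[y0:y1,x0:x1];g=c.min(2);m=(g>110).astype(np.uint8)
    k=max(cv2.findContours(m,0,2)[0],key=cv2.contourArea);h=cv2.convexHull(k)[:,0]+[x0,y0];print(n,cv2.contourArea(k),cv2.approxPolyDP(h,1.2,True)[:,0].tolist())
E
```

```text
hole [315. 223.] [343.6 220.4] [ 0.6093 -0.0477  0.1055] 0.0022
hole [360.8 211.8] [386.2 246.8] [ 0.5778 -0.1713  0.1054] 0.0017
dist 0.12749236558487234
x axis [ 0.96902638 -0.24695723  0.        ] -14.297529248069928
(np.float64(359.56060606060606), np.float64(241.93939393939394), np.int64(66)) (np.float64(338.7848101265823), np.float64(269.6835443037975), np.int64(79)) (array([ 0.47904641, -0.08406634,  0.10492746]), np.float64(0.0029929129806676295))
jig-x of red -0.11727501242665622 -0.003636470263144162
scene 575.0 [[222, 328], [233, 316], [292, 318], [297, 333], [296, 335], [225, 334], [222, 331]]
top 237.5 [[212, 228], [231, 227], [245, 267], [245, 271], [238, 279], [236, 277]]
```

```bash
python3 jog.py '{"plan": [[0,0,0,0,-7],[0,0,0,0,-7],[0,0,0,0,-7],[0,0,0,0,-7],[0,0,0,0,-7]]}' 40; python3 jog.py '{"plan": [[0,0,0,0,-7],[0,0,0,0,-7],[0,0,0,0,-1],[0,0.03,0.01,0,0],[0,0.03,0.01,0,0]]}';python3 jog.py '{"plan": [[0,0.03,0.01,0,0],[0,0.03,0.01,0,0],[0,0.03,0.01,0,0],[0,0.03,0.01,0,0],[0,0.03,0.01,0,0]]}';python3 jog.py '{"plan": [[0,0.03,0.01,0,0],[0,0.03,0.01,0,0],[0,0.03,0.01,0,0],[0,0.03,0.01,0,0],[0,0.03,0.01,0,0]]}';python3 jog.py '{"plan": [[0,0.03,0.01,0,0],[0,0.03,0.01,0,0],[0,0.02,0.005,0,0],[0,0,0,0,0],[0,0,0,0,0]]}'
cat > st.py <<'E'
from workcell import ctrl, camrig, probe_bus
import numpy as np
s=probe_bus.get_state();p=s['ee_pos'];c=np.array([.6024,-.1155]);x=np.array([.969,-.247]);y=np.array([.247,.969]);d=p[:2]-c
print('t',round(s['time_s'],2),'p',p.round(4),'jig',round(d@x,4),round(d@y,4),'ydir',np.degrees(np.arctan2(s['ee_rot'][1][1],s['ee_rot'][0][1])).round(2),'z',np.round(s['ee_rot'],3)[:,2],'F',np.round(s['wrist_force'],1),'op',round(s['opening'],3),'g',round(s['gripper_force'],1))
E
python3 st.py
```

```text
time_s: 0.52
ee_pos: [0.2282, -0.4726, 0.2389]
ee_rot: [[0.483, 0.876, -0.0], [0.876, -0.483, 0.001], [0.001, -0.001, -1.0]]
wrist_force: [-0.2, -0.2, 0.6]
opening: 0.298
gripper_force: 0.0
time_s: 0.93
ee_pos: [0.2621, -0.4193, 0.2387]
ee_rot: [[0.251, 0.968, -0.0], [0.968, -0.251, 0.001], [0.001, -0.001, -1.0]]
wrist_force: [-0.2, 1.4, -0.1]
opening: 0.001
gripper_force: 0.0
time_s: 1.35
ee_pos: [0.3482, -0.285, 0.2392]
ee_rot: [[0.249, 0.968, -0.0], [0.968, -0.249, 0.0], [0.0, -0.0, -1.0]]
wrist_force: [0.5, -1.0, 0.6]
opening: -0.0
gripper_force: 0.0
time_s: 1.77
ee_pos: [0.4336, -0.1518, 0.2392]
ee_rot: [[0.249, 0.968, -0.0], [0.968, -0.249, 0.0], [0.0, -0.0, -1.0]]
wrist_force: [0.6, 0.0, 0.2]
opening: -0.004
gripper_force: 0.0
time_s: 2.18
ee_pos: [0.477, -0.0813, 0.239]
ee_rot: [[0.246, 0.969, -0.001], [0.969, -0.246, 0.0], [-0.0, -0.001, -1.0]]
wrist_force: [-1.0, 0.0, 0.2]
opening: -0.005
gripper_force: 0.0
t 2.18 p [ 0.477  -0.0813  0.239 ] jig -0.13 0.0022 ydir -14.25 z [-0.001  0.    -1.   ] F [-1.   0.   0.2] op -0.005 g 0.0
```

```bash
python3 jog.py '{"plan": [[0,-0.002,0,0.035,0],[0,0,0,0.035,0],[0,0,0,0.035,0],[0,0,0,0,0],[0,0,0,0,0]]}' >/dev/null; python3 st.py; python3 jog.py '{"plan": [[0,0,0,0.004,0],[0,0,0,0.004,0],[0,0,0,0.003,0],[0,0,0,0,0],[0,0,0,0,0]]}'>/dev/null; python3 st.py
python3 - <<'E'
from vis import *
s,t=camrig.camera("scene"),camrig.camera("top")
cv2.imwrite('pics/s1.png',s);cv2.imwrite('pics/t1.png',t)
a=cv2.resize(s[180:300,260:420],None,fx=4,fy=4,interpolation=2)[:,:400*2];b=cv2.resize(t[200:345,200:340],None,fx=3,fy=3,interpolation=2)
cv2.imwrite('pics/a1.png',a)
E
```

```text
t 2.6 p [ 0.4759 -0.0846  0.1343] jig -0.1302 -0.0013 ydir -14.36 z [-0.002  0.001 -1.   ] F [0.6 0.3 0.6] op -0.0 g 0.0
t 3.02 p [ 0.4769 -0.0842  0.124 ] jig -0.1293 -0.0006 ydir -14.23 z [ 0.002 -0.001 -1.   ] F [ 0.1 -1.1  1.9] op 0.0 g 1.1
```

View pics/t1.png

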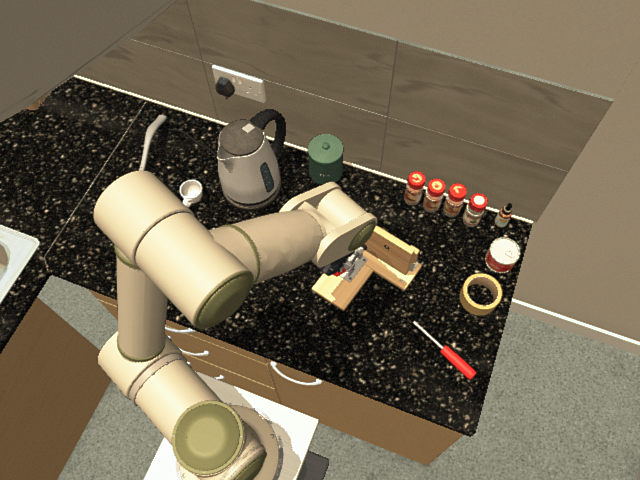

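View pics/a1.png

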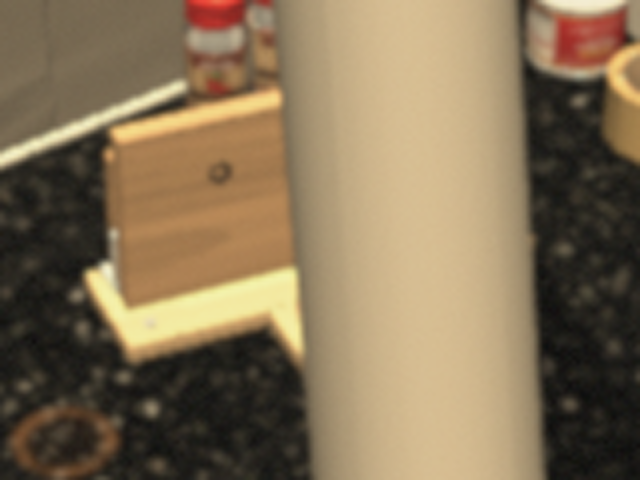

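The top view shows the gripper at the red grip, near (337,270). The scene view of the lever is hidden by the arm. Contact comes at the expected height, so I'll press along the arc.

```bash
python3 jog.py '{"plan": [[0,0,-0.0053,0.0044,0],[0,0,-0.0053,0.0044,0],[0,0,-0.0044,0.0052,0],[0,0,-0.0043,0.0052,0],[0,0,0,0,0]]}' >/dev/null; python3 st.py; python3 jog.py '{"plan": [[0,0,-0.0035,0.0059,0],[0,0,-0.0034,0.0059,0],[0,0,-0.0024,0.0065,0],[0,0,-0.0023,0.0064,0],[0,0,0,0,0]]}'>/dev/null; python3 st.py;  python3 jog.py '{"plan": [[0,0,-0.001,0.006,0],[0,0,-0.001,0.006,0],[0,0,0,0.002,0],[0,0,0,0,0],[0,0,0,0,0]]}'>/dev/null; python3 st.py
```

```text
t 3.53 p [ 0.458  -0.0793  0.1039] jig -0.1489 -0.0006 ydir -14.24 z [ 0.003 -0.001 -1.   ] F [ 6.3 -2.4  4.6] op 0.002 g 3.3
t 3.95 p [ 0.4447 -0.0755  0.0777] jig -0.1627 -0.0002 ydir -14.23 z [-0.004  0.002 -1.   ] F [-1.1 -0.2 -0.7] op 0.0 g 0.0
t 4.37 p [ 0.4446 -0.0757  0.0676] jig -0.1627 -0.0004 ydir -14.19 z [ 0. -0. -1.] F [-12.8   4.5  39. ] op 0.005 g 19.5
```

```bash
python3 jog.py '{"plan": [[0,0,0,-0.02,0],[0,0,0,-0.03,0],[0,0,0,-0.04,0],[0,0,0,-0.04,0],[0,0,0,-0.04,0]]}' >/dev/null; python3 jog.py '{"plan": [[0.9,0,-0.02,0,0],[0.9,0.03,-0.03,0,0],[0.9,0,0,0,0],[0.9,0,0,0,0],[0.9,0,0,0,0]]}' >/dev/null; python3 st.py
python3 - <<'E'
from vis import *
s,t=camrig.camera("scene"),camrig.camera("top")
cv2.imwrite('pics/s2.png',s);cv2.imwrite('pics/t2.png',t)
s0,t0=cv2.imread('pics/scene0.png'),cv2.imread('pics/top0.png')
for p in((213.7,229.3),(239.3,278)):print('top bar',plane('top',p,.018).round(4))
for p in((222.4,329),(298,331)):print('scene bar',plane('scene',p,.018).round(4))
print('tri ends',tri((222.4,329),(213.7,229.3)),tri((298,331),(239.3,278)))
a=cv2.resize(s[180:345,210:400],(570,495),interpolation=2)
b=cv2.resize(t[185:310,320:430],None,fx=2,fy=2,interpolation=2)
o=np.zeros((495,790,3),np.uint8);o[:,:570]=a;o[:250,570:790]=b;cv2.imwrite('pics/o2.png',o)
E
```

```text
t 5.2 p [ 0.4039 -0.0351  0.2351] jig -0.2122 0.0289 ydir -14.2 z [-0.  0. -1.] F [ 0.6  0.8 -0.4] op 0.706 g 0.0
top bar [0.5037 0.2799 0.018 ]
top bar [0.4004 0.1568 0.018 ]
scene bar [0.5082 0.2855 0.018 ]
scene bar [0.4008 0.1575 0.018 ]
tri ends (array([0.5078611 , 0.28321166, 0.01465   ]), np.float64(0.006028628333647675)) (array([0.40084938, 0.15715039, 0.01749151]), np.float64(0.0006170556070728805))
```

View pics/o2.png

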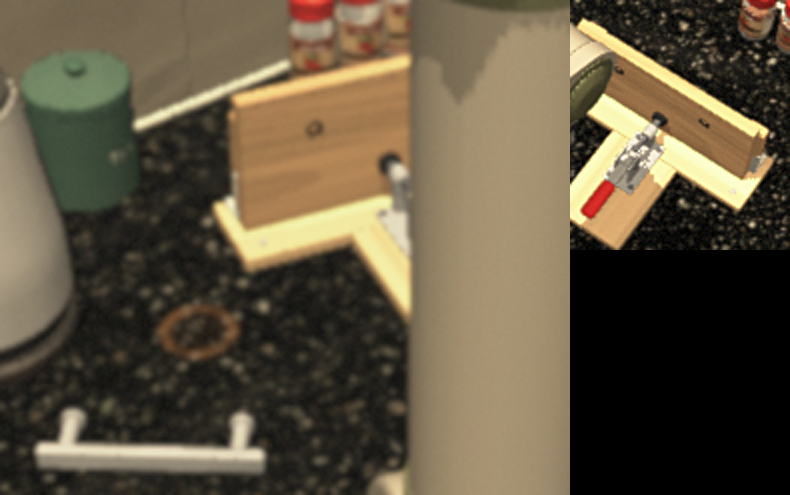

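The lever is latched: red grip at about (330,285) in the top view, with nothing touching it. The handle hasn't moved and its bar is at about 50°. I'll refine the bar middle and check the kettle and cup clearance.

```bash
python3 - <<'E'
from vis import *
for n,p in(('scene',(235,285)),('scene',(205,305)),('top',(250,205)),('top',(282,190)),('top',(218,180)),('top',(190,192)),('scene',(166,338))):print(n,p,plane(n,p,0).round(3))
s=cv2.imread('pics/s2.png');t=cv2.imread('pics/t2.png')
for n,im,box in(('scene',s,(215,310,305,345)),('top',t,(205,220,262,290))):
    x0,y0,x1,y1=box;m=(im[y0:y1,x0:x1].min(2)>110).astype(np.uint8)
    k=max(cv2.findContours(m,0,2)[0],key=cv2.contourArea)[:,0]+[x0,y0]
    P=np.array([plane(n,p,.012)[:2] for p in k]);u=np.array([.643,.766]);v=np.array([.766,-.643])
    a,b=P@u,P@v;print(n,'along',a.min(),a.max(),'mid',(a.max()+a.min())/2,'len',np.ptp(a),'across',b.min(),b.max())
    f=b<b.min()+.006;print(' near edge angle',np.degrees(np.arctan2(*np.polyfit(P[f]@[1,0],P[f]@[0,1],1)[:1],1)) )
E
```

```text
scene (235, 285) [0.641 0.178 0.   ]
scene (205, 305) [0.621 0.271 0.   ]
top (250, 205) [0.615 0.227 0.   ]
top (282, 190) [0.691 0.163 0.   ]
top (218, 180) [0.657 0.344 0.   ]
top (190, 192) [0.593 0.4   0.   ]
scene (166, 338) [0.578 0.391 0.   ]
scene along 0.3807385071164738 0.5487443621746653 mid 0.4647414346455695 len 0.1680058550581915 across 0.19454595332068658 0.2540578756835846
 near edge angle 51.14833440287795
top along 0.3728883394769147 0.5502313810364483 mid 0.4615598602566815 len 0.17734304155953362 across 0.11660558386192979 0.3295866425159674
 near edge angle 18.335034052272402<stdin>:9: RankWarning: Polyfit may be poorly conditioned
```

```bash
python3 jog.py '{"plan": [[1,0,0,0,6.5],[1,0,0,0,6.5],[1,0,0,0,6.4],[1,0,0,0,6.4],[1,0.02,-0.01,0,0]]}' >/dev/null; python3 jog.py '{"plan": [[1,0.03,-0.017,0,0],[1,0.03,-0.017,0,0],[1,0.03,-0.017,0,0],[1,0.03,-0.017,0,0],[1,0.03,-0.017,0,0]]}' >/dev/null;python3 jog.py '{"plan": [[1,0.03,-0.017,0.03,0],[1,0.031,-0.015,0.03,0],[1,0,0,0.035,0],[1,0,0,0.035,0],[1,0,0,0.02,0]]}' >/dev/null;python3 jog.py '{"plan": [[1,0,0,0,0],[1,0,0,0,0]]}' >/dev/null; python3 st.py
python3 - <<'E'
from vis import *
p=probe_bus.get_state()['ee_pos'];R=probe_bus.get_state()['ee_rot'];d=np.array([.4554,.2236,0])-p;print('tool delta',(R.T@d).round(4))
E
```

```text
t 6.72 p [0.4541 0.2173 0.0903] jig -0.2259 0.2858 ydir -40.06 z [-0.002 -0.    -1.   ] F [-0.  -0.9  0.7] op 1.0 g 0.0
tool delta [ 0.0058 -0.003   0.0903]
```

```bash
python3 jog.py '{"plan": [[1,0.006,-0.003,0.02,0],[1,0,0,0.025,0],[1,0,0,0.025,0],[1,0,0,0.009,0],[1,0,0,0,0]]}' >/dev/null; python3 st.py; python3 jog.py '{"plan": [[0,0,0,0,0],[0,0,0,0,0],[0,0,0,0,0],[0,0,0,0,0],[0,0,0,0,0]]}' 60 >/dev/null; python3 jog.py '{"plan": [[0,0,0,0,0],[0,0,0,0,0],[0,0,0,0,0]]}' >/dev/null; python3 st.py
```

```text
t 7.13 p [0.4556 0.2238 0.0114] jig -0.2261 0.2926 ydir -40.06 z [-0.001 -0.    -1.   ] F [ 0.1  0.3 -0.7] op 0.999 g 0.0
t 7.8 p [0.4557 0.2242 0.0122] jig -0.2261 0.2929 ydir -40.03 z [ 0.001  0.    -1.   ] F [-1.6 -0.2  5.6] op 0.101 g 60.9
```

```bash
python3 jog.py '{"plan": [[0,0,0,-0.01,0],[0,0,0,-0.02,0],[0,0,0,-0.03,0],[0,0,0,-0.03,0],[0,0,0,-0.03,0]]}' >/dev/null; python3 jog.py '{"plan": [[0,0,0,-0.02,-5],[0,0,0,0,-5.2],[0,0,0,0,-5.2],[0,0,0,0,-5.2],[0,0,0,0,-5.1]]}' >/dev/null;  python3 jog.py '{"plan": [[0,0,0,0,0],[0,0,0,0,0]]}' >/dev/null; python3 st.py
python3 - <<'E'
from vis import *
s=probe_bus.get_state();p=s['ee_pos'];R=s['ee_rot'];d=np.array([.5228,-.0915,.108])-p;print('tool delta',(R.T@d).round(4))
E
```

```text
t 8.8 p [0.4553 0.2241 0.152 ] jig -0.2264 0.2927 ydir -14.48 z [-0.  0. -1.] F [-1.   0.3 -1.3] op 0.099 g 59.9
tool delta [-0.2887  0.1443  0.0439]
```

```bash
python3 jog.py '{"plan": [[0,-0.02,0,0,0],[0,-0.03,0.01,0,0],[0,-0.03,0.01,0,0],[0,-0.03,0.01,0,0],[0,-0.03,0.01,0,0]]}' >/dev/null; python3 jog.py '{"plan": [[0,-0.03,0.02,0,0],[0,-0.03,0.02,0,0],[0,-0.03,0.02,0,0],[0,-0.03,0.02,0,0],[0,-0.025,0.02,0,0]]}' >/dev/null;  python3 jog.py '{"plan": [[0,0,0,0.02,0],[0,0,0,0.02,0],[0,0,0,0,0],[0,0,0,0,0]]}' >/dev/null; python3 st.py
python3 - <<'E'
from vis import *
s,t=camrig.camera("scene"),camrig.camera("top")
cv2.imwrite('pics/s3.png',s);cv2.imwrite('pics/t3.png',t)
o=np.zeros((600,800,3),np.uint8);o[:300]=cv2.resize(s[190:265,260:460],None,fx=4,fy=4,interpolation=2)[:300,:800]
o[300:]=cv2.resize(t[195:270,300:500],None,fx=4,fy=4,interpolation=2);
for k,(x0,y0) in((0,(260,190)),(300,(300,195))):
    for i in range(0,200,10):cv2.putText(o,str(x0+i) if i%20==0 else '|',(i*4,k+10),0,.33,(0,255,255))
    for i in range(10,75,10):cv2.putText(o,'-'+str(y0+i),(0,k+i*4+4),0,.33,(0,255,255))
cv2.imwrite('pics/o3.png',o)
E
```

```text
t 9.97 p [ 0.5202 -0.0865  0.1115] jig -0.0868 0.0078 ydir -14.43 z [-0.002  0.001 -1.   ] F [ 0.5 -0.2 -0.2] op 0.099 g 59.8
```

View pics/o3.png

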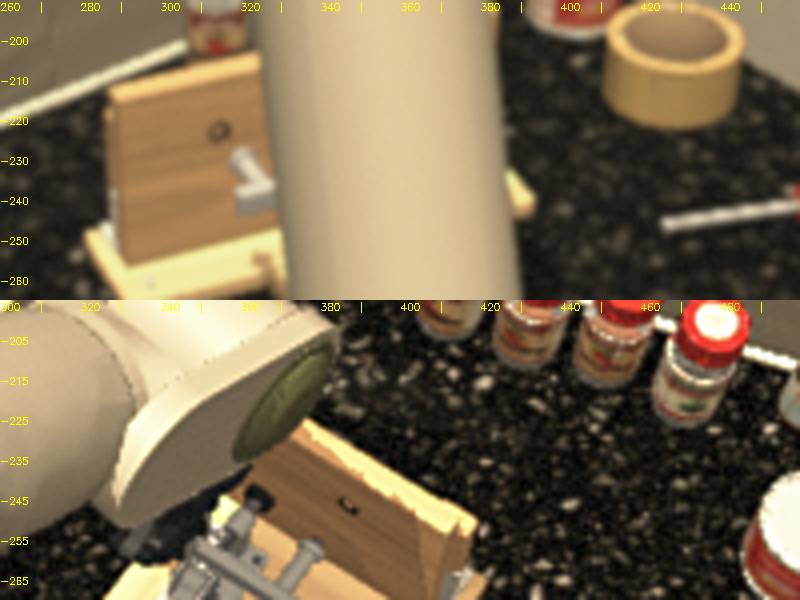

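The scene view shows the left hole at (315,223) and the left leg's end near (319,228). The top view shows the right hole at (386.7,246) and the right leg's end near (379,256). I'll compare these with their predicted positions.

```bash
cat > pred.py <<'E'
from vis import *
s=probe_bus.get_state();p=np.array(s['ee_pos']);R=np.array(s['ee_rot'])
X,Y=R[:,1],R[:,0]       # handle x,y axes
B=np.array([p[0],p[1],p[2]-.0114+.009])   # bar middle, mid height
H0=np.array([[.6093,-.0477,.1055],[.5778,-.1713,.1054]])
if __name__=='__main__':
    for n,sg,h in(('scene',1,0),('top',-1,1)):
        F=B+.04*X+sg*.064*Y
        print(n,'foot',proj(n,F).round(1),'tip',proj(n,F+.008*X).round(1),'foot top edge',proj(n,F+[0,0,.009]).round(1),'hole0',proj(n,H0[h]).round(1),'hole+2mm',proj(n,H0[h]+.002*X).round(1),'barend',proj(n,B+sg*.084*Y).round(1))
        for q,ax in(('x',X),('y',Y),('z',np.array([0,0,1]))):print('  px per mm',q,((proj(n,F+.001*ax)-proj(n,F))).round(2))
    C=H0.mean(0)+.002*X;print('foot mid minus hole mid in (x,y,z):',[round(float((B+.04*X-C)@a),4) for a in(X,Y,np.array([0,0,1]))])
E
python3 pred.py; python3 - <<'E'
from vis import *
s,t=cv2.imread('pics/s3.png'),cv2.imread('pics/t3.png')
print(dark(s,(315,222.7)),dark(t,(386.7,246.4)))
o=np.zeros((500,800,3),np.uint8);o[:,:400]=cv2.resize(s[210:260,295:335],(400,500),interpolation=2);o[:,400:]=cv2.resize(t[230:280,355:395],(400,500),interpolation=2)
for i in range(0,40,5):cv2.putText(o,str(295+i),(i*10,10),0,.33,(0,255,255));cv2.putText(o,str(355+i),(400+i*10,10),0,.33,(0,255,255))
for i in range(5,50,5):cv2.putText(o,str(210+i),(0,i*10+4),0,.33,(0,255,255));cv2.putText(o,str(230+i),(770,i*10+4),0,.33,(0,255,255))
cv2.imwrite('pics/o4.png',o)
E
```

```text
scene foot [319.2 229.5] tip [317.9 227.8] foot top edge [319.1 226.4] hole0 [315.3 223.3] hole+2mm [315.  222.8] barend [317.9 240.2]
  px per mm x [-0.16 -0.21]
  px per mm y [-0.38  0.09]
  px per mm z [-0.01 -0.33]
top foot [376.8 255.5] tip [378.6 253. ] foot top edge [377.1 253.9] hole0 [386.1 246.5] hole+2mm [386.5 245.9] barend [374.5 272.1]
  px per mm x [ 0.23 -0.3 ]
  px per mm y [-0.34 -0.22]
  px per mm z [ 0.03 -0.18]
foot mid minus hole mid in (x,y,z): [-0.0379, 0.0042, 0.0052]
(np.float64(314.78019801980196), np.float64(222.72673267326732)) (np.float64(386.55974842767296), np.float64(246.4559748427673))
```

View pics/o4.png

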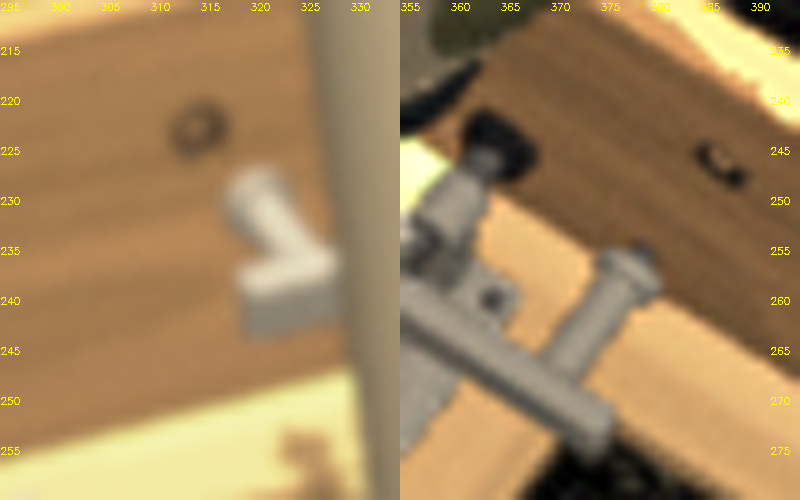

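The left hole matches its prediction. Left foot centre is at scene (320.8,229.8), and the right spigot is at top (379.3,255). Both sit about 3.5 mm towards −y of the TCP-based prediction, so the net correction is y −0.7 mm and z −3 mm. I'll approach.

```bash
python3 jog.py '{"plan": [[0,-0.0007,0.01,0.003,0.1],[0,0,0.01,0,0],[0,0,0.004,0,0],[0,0,0,0,0],[0,0,0,0,0]]}' >/dev/null;python3 st.py; sed -i 's/-.0114+.009\])/-.0122+.009])-.0035*Y/' pred.py; python3 pred.py
python3 - <<'E'
from vis import *
s,t=camrig.camera("scene"),camrig.camera("top")
cv2.imwrite('pics/s5.png',s);cv2.imwrite('pics/t5.png',t)
o=np.zeros((500,800,3),np.uint8);o[:,:400]=cv2.resize(s[210:260,295:335],(400,500),interpolation=2);o[:,400:]=cv2.resize(t[230:280,355:395],(400,500),interpolation=2)
for i in range(0,40,5):cv2.putText(o,str(295+i),(i*10,10),0,.33,(0,255,255));cv2.putText(o,str(355+i),(400+i*10,10),0,.33,(0,255,255))
for i in range(5,50,5):cv2.putText(o,str(210+i),(0,i*10+4),0,.33,(0,255,255));cv2.putText(o,str(230+i),(770,i*10+4),0,.33,(0,255,255))
cv2.imwrite('pics/o5.png',o)
E
```

```text
t 10.48 p [ 0.5436 -0.0931  0.1092] jig -0.0625 0.0072 ydir -14.42 z [ 0.001 -0.    -1.   ] F [ 0.1 -0.3 -1.8] op 0.095 g 59.9
scene foot [317.1 225.6] tip [315.9 224. ] foot top edge [317.1 222.6] hole0 [315.3 223.3] hole+2mm [315.  222.8] barend [315.8 236.1]
  px per mm x [-0.15 -0.21]
  px per mm y [-0.37  0.09]
  px per mm z [-0.01 -0.33]
top foot [383.4 250.1] tip [385.2 247.8] foot top edge [383.7 248.5] hole0 [386.1 246.5] hole+2mm [386.5 245.9] barend [381.2 266.6]
  px per mm x [ 0.22 -0.3 ]
  px per mm y [-0.34 -0.21]
  px per mm z [ 0.03 -0.18]
foot mid minus hole mid in (x,y,z): [-0.0144, -0.0001, 0.0006]
```

View pics/o5.png

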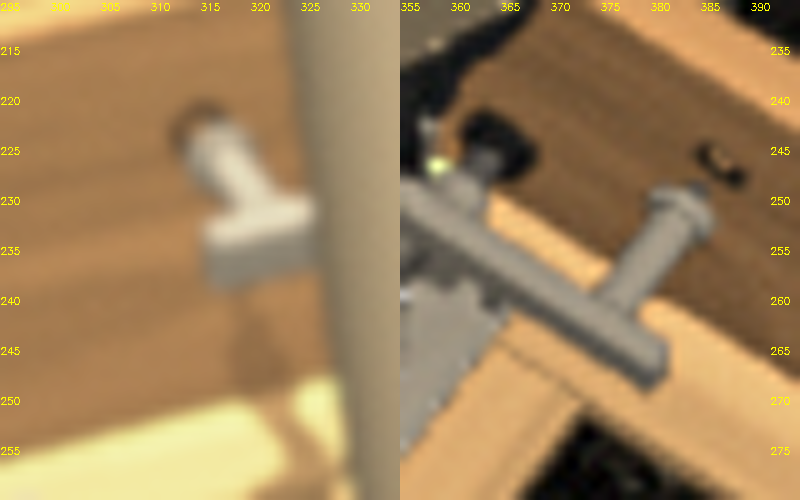

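The right spigot tip is at top (385.5,248.3), which extrapolates onto the hole at (386.5,246.3). The left foot, at scene (316.8,225.3), agrees with its prediction within about 1 mm. I'll insert in small steps and watch the force.

```bash
for i in 1; do python3 jog.py '{"plan": [[0,0,0.003,0,0],[0,0,0.003,0,0],[0,0,0,0,0]]}' >/dev/null;python3 st.py; python3 jog.py '{"plan": [[0,0,0.002,0,0],[0,0,0,0,0]]}' >/dev/null;python3 st.py; python3 jog.py '{"plan": [[0,0,0.001,0,0],[0,0,0,0,0]]}' >/dev/null;python3 st.py; done
```

```text
t 10.83 p [ 0.5499 -0.095   0.1088] jig -0.0559 0.0069 ydir -14.43 z [ 0.001 -0.    -1.   ] F [ 0.6 -1.2 -1.2] op 0.094 g 59.9
t 11.0 p [ 0.5516 -0.0954  0.1087] jig -0.0541 0.0069 ydir -14.43 z [ 0. -0. -1.] F [ 0.4 -1.1 -1.5] op 0.096 g 59.9
t 11.17 p [ 0.5525 -0.0956  0.1087] jig -0.0533 0.0069 ydir -14.43 z [ 0. -0. -1.] F [-0.5 -0.6 -1.2] op 0.1 g 59.9
```

```bash
for i in 1; do python3 jog.py '{"plan": [[0,0,0.001,0,0],[0,0,0.001,0,0],[0,0,0,0,0]]}' >/dev/null;python3 st.py; python3 jog.py '{"plan": [[0,0,0.001,0,0],[0,0,0,0,0]]}' >/dev/null;python3 st.py; python3 jog.py '{"plan": [[0,0,0.0007,0,0],[0,0,0,0,0]]}' >/dev/null;python3 st.py; done
```

```text
t 11.42 p [ 0.5544 -0.0961  0.1087] jig -0.0513 0.0069 ydir -14.43 z [ 0. -0. -1.] F [-0.   0.2 -0.8] op 0.095 g 59.9
t 11.58 p [ 0.5554 -0.0963  0.1087] jig -0.0503 0.0069 ydir -14.43 z [ 0. -0. -1.] F [-0.  -1.4 -1.7] op 0.097 g 59.9
t 11.75 p [ 0.556  -0.0965  0.1087] jig -0.0496 0.0069 ydir -14.43 z [ 0. -0. -1.] F [ 0.2 -0.5 -1.8] op 0.097 g 59.9
```

```bash
python3 jog.py '{"plan": [[0,0,0.0006,0,0],[0,0,0,0,0]]}' >/dev/null;python3 st.py; python3 jog.py '{"plan": [[0,0,0.0005,0,0],[0,0,0,0,0]]}' >/dev/null;python3 st.py; python3 jog.py '{"plan": [[0,0,0.0004,0,0],[0,0,0,0,0]]}' >/dev/null;python3 st.py
```

```text
t 11.92 p [ 0.5566 -0.0967  0.1087] jig -0.049 0.0069 ydir -14.43 z [ 0. -0. -1.] F [ 0.4 -0.4 -1.5] op 0.099 g 59.9
t 12.08 p [ 0.5571 -0.0968  0.1087] jig -0.0486 0.0069 ydir -14.43 z [ 0. -0. -1.] F [ 0.9 -0.2 -1.4] op 0.099 g 59.9
t 12.25 p [ 0.5574 -0.0969  0.1087] jig -0.0482 0.007 ydir -14.43 z [-0. -0. -1.] F [-0.8  0.7 -1.9] op 0.095 g 60.0
```

```bash
python3 jog.py '{"plan": [[0,0,0.0004,0,0],[0,0,0,0,0]]}' >/dev/null;python3 st.py; python3 jog.py '{"plan": [[0,0,0.0004,0,0],[0,0,0,0,0]]}' >/dev/null;python3 st.py; python3 jog.py '{"plan": [[0,0,0.0004,0,0],[0,0,0,0,0]]}' >/dev/null;python3 st.py
```

```text
t 12.42 p [ 0.5577 -0.097   0.1087] jig -0.0479 0.0069 ydir -14.42 z [-0.  0. -1.] F [-0.3  0.4 -0.8] op 0.097 g 60.0
t 12.58 p [ 0.5578 -0.097   0.1086] jig -0.0478 0.0069 ydir -14.42 z [-0.001  0.    -1.   ] F [-4.  -0.2 -0.6] op 0.096 g 60.1
t 12.75 p [ 0.5579 -0.097   0.1085] jig -0.0477 0.0069 ydir -14.42 z [-0.002  0.    -1.   ] F [-5.9  0.6  0.5] op 0.092 g 60.3
```

```bash
python3 jog.py '{"plan": [[0,0,0.0003,0,0],[0,0,0,0,0],[0,0,0,0,0]]}' >/dev/null;python3 st.py; python3 jog.py '{"plan": [[0,0,0.0003,0,0],[0,0,0,0,0],[0,0,0,0,0]]}' >/dev/null;python3 st.py;python3 jog.py '{"plan": [[0,0,0,0,0],[0,0,0,0,0],[0,0,0,0,0]]}' >/dev/null;python3 st.py
```

```text
t 13.0 p [ 0.5579 -0.097   0.1085] jig -0.0477 0.0069 ydir -14.42 z [-0.003  0.001 -1.   ] F [-7.2  1.1  2. ] op 0.1 g 60.4
t 13.25 p [ 0.5579 -0.097   0.1085] jig -0.0477 0.0069 ydir -14.42 z [-0.004  0.001 -1.   ] F [-9.4  1.1  2. ] op 0.099 g 60.5
t 13.5 p [ 0.5579 -0.097   0.1085] jig -0.0477 0.0069 ydir -14.41 z [-0.004  0.001 -1.   ] F [-9.4  1.3  2.9] op 0.099 g 60.5
```

```bash
python3 jog.py '{"plan": [[0,0,0.0004,0,0],[0,0,0,0,0],[0,0,0,0,0],[0,0,0,0,0]]}' >/dev/null;python3 st.py; for i in 1 2 3; do python3 jog.py '{"plan": [[0,0,0,0,0],[0,0,0,0,0],[0,0,0,0,0],[0,0,0,0,0]]}' >/dev/null;python3 st.py;done; python3 pred.py | grep -E 'foot'
python3 - <<'E'
from vis import *
s,t=camrig.camera("scene"),camrig.camera("top")
cv2.imwrite('pics/s6.png',s);cv2.imwrite('pics/t6.png',t)
o=np.zeros((500,800,3),np.uint8);o[:,:400]=cv2.resize(s[205:255,290:330],(400,500),interpolation=2);o[:,400:]=cv2.resize(t[225:275,360:400],(400,500),interpolation=2)
for i in range(0,40,5):cv2.putText(o,str(290+i),(i*10,10),0,.33,(0,255,255));cv2.putText(o,str(360+i),(400+i*10,10),0,.33,(0,255,255))
for i in range(5,50,5):cv2.putText(o,str(205+i),(0,i*10+4),0,.33,(0,255,255));cv2.putText(o,str(225+i),(770,i*10+4),0,.33,(0,255,255))
cv2.imwrite('pics/o6.png',o)
E
```

```text
t 13.83 p [ 0.5579 -0.097   0.1084] jig -0.0477 0.0069 ydir -14.41 z [-0.005  0.001 -1.   ] F [-10.6   1.4   3.4] op 0.097 g 60.6
t 14.17 p [ 0.5579 -0.097   0.1084] jig -0.0477 0.0069 ydir -14.41 z [-0.005  0.001 -1.   ] F [-11.3   0.8   4.1] op 0.098 g 60.6
t 14.5 p [ 0.5579 -0.097   0.1084] jig -0.0477 0.0069 ydir -14.41 z [-0.005  0.001 -1.   ] F [-11.2   1.    4.1] op 0.096 g 60.6
t 14.83 p [ 0.5579 -0.097   0.1084] jig -0.0477 0.0069 ydir -14.41 z [-0.005  0.001 -1.   ] F [-11.    1.7   3.5] op 0.101 g 60.6
scene foot [315.  222.9] tip [313.7 221.3] foot top edge [314.9 219.9] hole0 [315.3 223.3] hole+2mm [315.  222.8] barend [313.6 233.1]
top foot [386.8 246. ] tip [388.5 243.6] foot top edge [387.1 244.3] hole0 [386.1 246.5] hole+2mm [386.5 245.9] barend [384.6 262.3]
foot mid minus hole mid in (x,y,z): [0.0004, -0.0003, -0.0004]
```

```bash
python3 jog.py '{"plan": [[0,0,0.0002,0,0],[0,0,0,0,0],[0,0,0,0,0],[0,0,0,0,0],[0,0,0,0,0]]}' >/dev/null;python3 st.py; python3 jog.py '{"plan": [[0,0,0,0,0],[0,0,0,0,0],[0,0,0,0,0],[0,0,0,0,0]]}' >/dev/null;python3 st.py; python3 -c "
from workcell import ctrl, camrig, probe_bus
print(ctrl.finish_job())"
```

```text
t 15.35 p [ 0.5579 -0.097   0.1084] jig -0.0477 0.0069 ydir -14.4 z [-0.005  0.001 -1.   ] F [-12.5   3.1   5.2] op 0.094 g 60.8
t 15.68 p [ 0.5579 -0.097   0.1084] jig -0.0477 0.0069 ydir -14.41 z [-0.005  0.001 -1.   ] F [-11.8   1.1   4.2] op 0.094 g 60.8
the job is handed in; nothing more can be done
None
```

The lever is latched and the handle is home in both holes by my measurements, still gripped and pushed with about 12 N; I handed the job in at about 15.7 s, and no verdict was returned.

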